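Slide the router onto the free pair of mounting studs

ROBOT

A 6-joint arm with a two-finger parallel gripper is mounted at the origin on the work surface. World frame = base frame: x ahead of the robot, y to its left, z up, the work surface at z = 0. Lengths are in mm, angles in rad, forces in N, time in s.
With the tool pointing down it reaches from about 275 to 1000 mm from the base axis. Payload 8.4 kg.
Tool frame: the origin (TCP) lies midway between the tips of the shut fingers; the grasp point (between the pads) lies 19 mm behind it; z points along the fingers, y is the direction in which the jaws open and shut (so a half turn about z gives the same grasp; the last joint's range is limited). The gripper opens to 85 mm and grips with 20 to 120 N. Pads are 22 mm wide; open, the fingers measure 114 mm over their backs; the gripper's body (76 mm by 85 mm) begins 54 mm behind the grasp point. The pads swing forward as they close: fully open they stand 13 mm farther back than shut.
Start: joints at [1.207, 0.353, 1.633, -0, 1.155, -0.002], TCP at [221.222, 584.541, 193.981] pointing down, gripper open.
Joint ranges: [-2.63, 2.63], [-0.92, 2.1], [0.06, 2.66], [-1.3, 4.44], [0, 2.69], [-3.02, 3.02]. Speed limits (rad/s): [2.22, 2.22, 2.79, 3.14, 3.14, 3.14].

INTERFACE

Orientations are given as [roll, pitch, yaw] about the fixed x, y, z axes, in that order (R = Rz(yaw) Ry(pitch) Rx(roll)).
In Python, from rig import * gives the robot as it stands.
- The arm moves only by the tool play_rows, never from a script. Its argument "moves" is a list of rows, each a list of 3 entries, a list of its own where there are three numbers: the shift along the tool's x, y, z in m, then the turn, a rotation vector about the tool's x, y, z in rad, then the opening in per cent of the stroke, from 0 (shut) to 100 (fully open). In form: [[[x, y, z], [rx, ry, rz], fingers], ...]. A call has 1 to 20 rows; each row shifts and turns the commanded pose from where the row before left it, along the tool's axes as they then stand; what a row does not reach is not made up. A row lasts 1/10 s, in which the tool goes at most 50 mm and 8.59 degrees, less where a joint would pass 70% of its speed; a pose out of reach is approached as far as the arm can. A call is refused whole if a number of a shift passes 0.05 or a number of a turn 0.15, either way. A call with a gripper value outside its range is refused whole. The fingers move at their own pace and stop on an object; "squeeze" is the grip in N (left out, the last holds). Time passes only in rows, so rows that do not move let the fingers close. It gives the time, the measured TCP pose, the force and the opening at its end, in the units of the state.
- sense(): the state, without advancing time (a new reading comes with each control period).
- grab_frame(name): name is "scene" or "top" or "wrist"; returns a dict with "pixels" (420x560x3 uint8, red, green, blue), "intrinsics" (3x3 intrinsics, pixels), "R" (3x3) and "t" (3): a world point X has camera coordinates R X + t. Camera axes: x right, y down, z forward; pixel columns grow to the right and rows downward; lengths in mm; the calibration is good to about 2 mm. The wrist camera is an equidistant fisheye: a pixel r from the principal point sees the ray r / f radians off the axis. A picture is of the moment at which its call begins. There is no depth.
- sign_off(): hands the job in, once; it reports no verdict.
The state is a dict: "clock": time; "qpos": joint angles; "qvel": joint speeds; "joint_efforts": joint torques, N m; "eef_pos": TCP position; "tcp_rot": TCP orientation; "contact_force": force on the tool from outside, world axes, zero at the start; "wrist_torque": the same for the moment, N m; "opening": opening from 0.0 (shut) to 1.0 (fully open).
Only numpy, scipy, OpenCV 4.12 (cv2) and the standard library are available. Lean on these libraries where they do the work, as an engineer would, in place of code of your own. Each camera call takes 0.05 s, during which the arm holds its last target. There are 200 camera calls.

TASK

The TV box is already hooked onto one pair of the mounting studs on this sideboard. Slide the router onto the other, free pair until both its slotted ears are fully home around the stud stems under the heads, sitting flat on the table, and leave everything else where it is.

Things in the scene. Friction and masses are not known exactly. Their poses are not given: they have to be found in the camera images.
- router: loose white router, 84 (x) x 160 (y) x 28 mm high, 0.35 kg; origin: centre of its underside; +x is its rear. Two black antennas, 10 mm thick, at x +30 to +36, y -24 and +24, up to 165 mm. From the rear face (x +42) two steel ears, 8 to 13 mm above the table, at y -50 and +50: forks with a 18 mm slot open to +x, flared to 30 mm at the mouth (x +76), slot floor at x +50.
- router_slot_left (a point): point in the slot of the router's +y ear where the stud's axis stands when fully home (router x = +55, y = +50, z = 10.5 mm)
- router_slot_right (a point): the same in the -y ear (router x = +55, y = -50, z = 10.5 mm)
- studs_a: two upright steel studs on a fixed strip 22 x 136 x 4 mm. Stems 10 mm thick, 100 mm apart; heads 24 mm across, underside 17 and top 22 mm above the table. Origin midway between the studs at table height; y along the strip; a device slides on in the +x direction. One pair (a or b) holds the TV box, the other is free; which is on the left varies.
- studs_b: two upright steel studs on a fixed strip 22 x 136 x 4 mm. Stems 10 mm thick, 100 mm apart; heads 24 mm across, underside 17 and top 22 mm above the table. Origin midway between the studs at table height; y along the strip; a device slides on in the +x direction. One pair (a or b) holds the TV box, the other is free; which is on the left varies.
- tv_box: black TV box 60 (x) x 124 (y) x 31 mm high, no antennas, with the same ears, loose but hooked on one pair of studs. Origin at the centre of its underside, 43 mm in front (-x) of the studs' origin.
- stud_a_left (a point): point on the axis of the +y stud of pair a, 10.5 mm above the table
- stud_a_right (a point): point on the axis of the -y stud of pair a, 10.5 mm above the table
- stud_b_left (a point): point on the axis of the +y stud of pair b, 10.5 mm above the table
- stud_b_right (a point): point on the axis of the -y stud of pair b, 10.5 mm above the table
- candle: amber glass candle, 42 mm across, 50 mm high, between the two pairs of studs and behind them; origin under its centre; bystander
- mug: white mug 76 mm across, 85 mm high, off to one side; origin under its centre; bystander
- remote: black remote control 155 x 42 x 16 mm, off to one side; origin under its centre; bystander
- coasters: round stack of cork coasters 96 mm across, 20 mm high; origin under its centre; bystander
- adapter: white plug-in power adapter 55 x 45 x 30 mm with two pins; origin under its centre; bystander
- plant: small plant in a white pot, 84 mm across, 160 mm high, at the back; origin under its centre; bystander
There are look-alikes about, which are no part of the job. Of the things shaped like the router, the white one is meant. What is shaped like the studs_b but red is not meant.

How it is judged:
By the outcome, as a careful person would: the job done as asked, in the order asked, and still so for the second after the job is handed in, with the robot touching nothing.
It also fails if it takes over 54 s, if anything falls off the work surface, if the arm or the gripper's body presses on something with over 40 N, if the wrist force passes 120 N, or if a joint passes its speed limit or range.

## Working session

There is one attempt and no reset: what is moved stays moved. The work goes in short steps, Python scripts to look and compute and a tool call to move; the robot and the scene stay as the last step left them, time stands still between calls to the robot, and variables do not carry over. Pictures are saved under pics/ and viewed, about 8 in all and at most 12, crops included, and the job is handed in when it is done.

Besides the shell and the picture viewer there is one more tool, called as name([rows], argument=value, ...), one row to a line, values as JSON. play_rows: Moves the arm, as the interface text tells. Its arguments: {"type":"object","properties":{"moves":{"type":"array"},"squeeze":{"type":"number"}},"required":["moves"]}

```bash
ls; mkdir -p pics; python3 - <<'E'
from rig import *
import cv2,numpy as np,pickle
s=sense(); print({k:np.round(v,3).tolist() for k,v in s.items()})
for n in ["scene","top"]:
    f=grab_frame(n); pickle.dump(f,open(f"pics/{n}0.pkl","wb"))
    cv2.imwrite(f"pics/{n}0.png",f["pixels"][:,:,::-1])
    print(n,np.round(f["intrinsics"],1).tolist(),np.round(f["R"],3).tolist(),np.round(f["t"],1).tolist())
E
```

```text
pics
{'clock': 0.0, 'qpos': [1.207, 0.354, 1.634, 0.0, 1.155, -0.002], 'qvel': [-0.0, -0.0, 0.002, 0.001, 0.0, -0.0], 'joint_efforts': [0.001, -60.525, -34.207, 0.0, 0.009, -0.0], 'eef_pos': [221.038, 584.052, 193.245], 'tcp_rot': [-3.14, -0.0, 2.78], 'contact_force': [-0.683, 0.007, 0.274], 'wrist_torque': [0.021, -0.002, -0.004], 'opening': 1.002}
scene [[478.3, 0.0, 277.8], [0.0, 478.3, 213.9], [0.0, 0.0, 1.0]] [[0.883, 0.47, -0.006], [0.37, -0.702, -0.608], [-0.29, 0.535, -0.794]] [-473.4, -145.6, 1324.4]
top [[477.6, 0.0, 280.2], [0.0, 477.6, 202.6], [0.0, 0.0, 1.0]] [[-0.026, -1.0, 0.001], [-0.997, 0.025, -0.075], [0.075, -0.003, -0.997]] [37.1, 542.8, 1233.0]
```

View pics/top0.png

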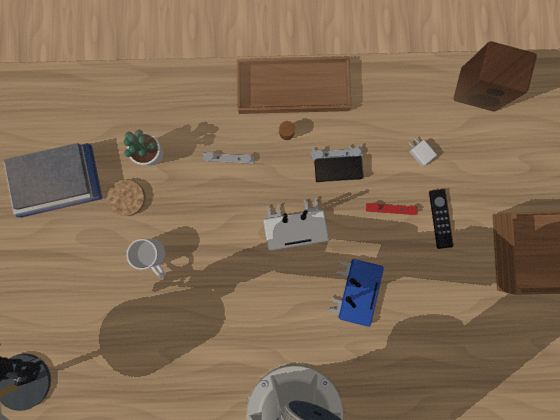

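View pics/scene0.png

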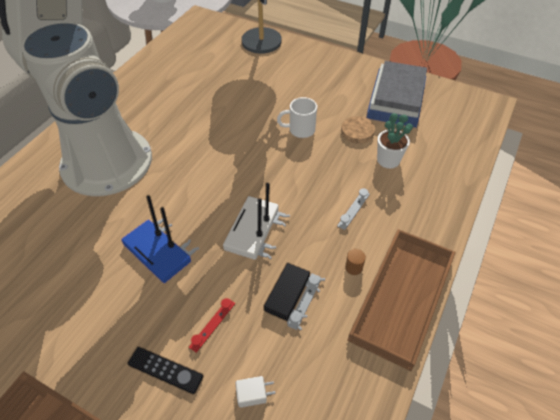

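The top view shows the free pair as a grey strip at px (229,158) and the TV box on its studs at (337,160). The white router is at (296,230) with its ears toward the studs. The blue router and the red strip are the look-alikes. I'll enlarge both views to get exact pixels.

```bash
cat > h.py <<'E'
import numpy as np,cv2,pickle
def load(n): return pickle.load(open(f"pics/{n}.pkl","rb"))
def ray(f,px):
    R=np.array(f["R"]);t=np.array(f["t"]);d=R.T@np.linalg.inv(f["intrinsics"])@np.array([px[0],px[1],1.]);return -R.T@t,d
def onz(f,px,z): c,d=ray(f,px); return c+d*(z-c[2])/d[2]
def tri(f1,p1,f2,p2):
    a,d=ray(f1,p1);b,e=ray(f2,p2);s=np.linalg.lstsq(np.c_[d,-e],b-a,rcond=None)[0];P,Q=a+s[0]*d,b+s[1]*e;return (P+Q)/2,np.linalg.norm(P-Q)
def proj(f,X): c=np.array(f["R"])@X+np.array(f["t"]);p=f["intrinsics"]@c;return p[:2]/p[2]
E
python3 - <<'E'
from h import *
T=load("top0")["pixels"][:,:,::-1];S=load("scene0")["pixels"][:,:,::-1]
def crop(I,x,y,w,h,k):return cv2.resize(I[y:y+h,x:x+w],None,fx=k,fy=k,interpolation=cv2.INTER_CUBIC)
a=crop(T,190,140,150,120,5);b=crop(S,210,170,170,110,5)[:, :800]
cv2.imwrite("pics/c1.png",a);cv2.imwrite("pics/c2.png",b)
f=load("top0")
hsv=cv2.cvtColor(T,cv2.COLOR_BGR2HSV)
m=((hsv[...,1]<40)&(hsv[...,2]>70)).astype(np.uint8)
for c in cv2.findContours(m,cv2.RETR_EXTERNAL,cv2.CHAIN_APPROX_NONE)[0]:
    if cv2.contourArea(c)>25:
        r=cv2.minAreaRect(c);print(np.round(r[0],1),np.round(r[1],1),round(r[2],1),cv2.contourArea(c),np.round(onz(f,r[0],22),1))
E
```

```text
[294.5 391.5] [95. 55.] 0.0 3493.5 [60.6 -0.7 22. ]
[334.4 305. ] [12.4 13.3] 14.0 64.5 [ 275.3 -109.6   22. ]
[343.  268.4] [11.9 14.8] 14.0 52.5 [ 368.3 -135.2   22. ]
[145.  257.5] [37. 38.] 90.0 995.0 [409.6 378.2  22. ]
[294.4 223.6] [44.1 61.2] 80.5 1909.5 [487.7 -12.4  22. ]
[439.3 201.3] [9.2 8.5] 45.0 59.5 [ 536.5 -393.7   22. ]
[228.1 157.3] [50.3  8.9] 3.6 352.5 [667.1 157.7  22. ]
[336.2 151.6] [11.3 51. ] 85.4 354.0 [ 674.9 -128.1   22. ]
[ 47.7 180. ] [59.9 82. ] 77.5 4251.0 [618.9 633.1  22. ]
[420.3 150. ] [28.  19.5] 50.2 387.0 [ 673.6 -350.5   22. ]
[148.7 151.5] [28.9 32.3] 27.6 153.5 [687.9 367.3  22. ]
```

View pics/c1.png

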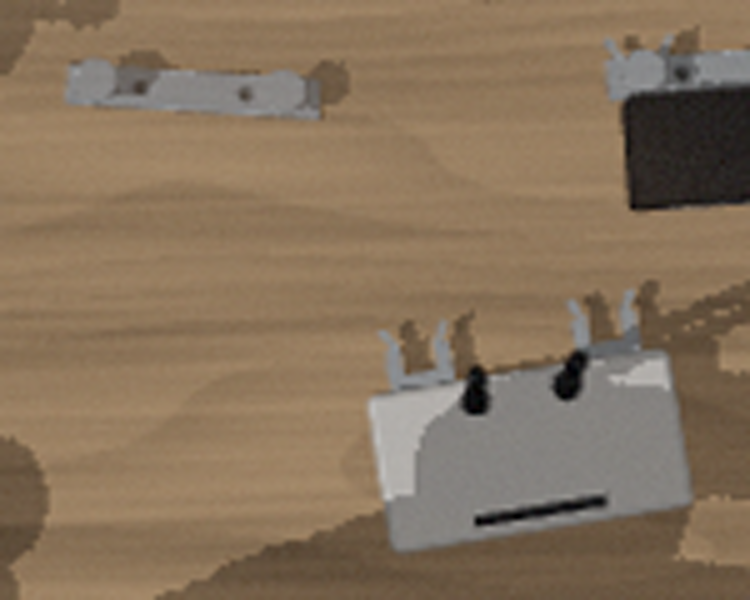

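View pics/c2.png

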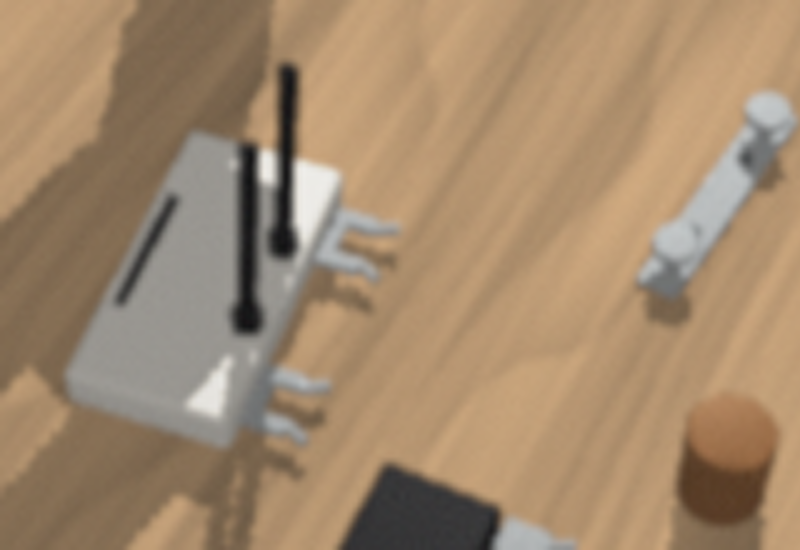

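Crop 1 (5x, offset 190,140) shows the free heads at (97,81) and (288,90), and the router corners at (370,400), (668,350), (692,498) and (397,550). Crop 2 (offset 210,170) shows the same heads at (768,109) and (675,243), and the antenna tips at (288,66) and (247,146).

```bash
python3 - <<'E'
from h import *
T=load("top0");S=load("scene0")
t=lambda x,y:(x/5+190-.4,y/5+140-.4); s=lambda x,y:(x/5+210-.4,y/5+170-.4)
p=lambda n,a,d=None:print(n,np.round(a,1),"" if d is None else round(d,1))
HL,d=tri(T,t(97,81),S,s(768,109));p("headL",HL,d);HR,d=tri(T,t(288,90),S,s(675,243));p("headR",HR,d)
L=onz(T,t(97,81),22);R=onz(T,t(288,90),22);p("onz22 L",L);p("R",R);print("dist",np.linalg.norm(L-R))
ls=onz(S,s(768,109),22);rs=onz(S,s(675,243),22);p("scene onz22 L",ls);p("R",rs)
v=L-R;print("stud yaw(+y dir)",np.degrees(np.arctan2(-v[0],v[1])))
C=[onz(T,t(*c),28) for c in [(370,400),(668,350),(692,498),(397,550)]]
for c in C:p("corner",c)
ctr=np.mean(C,0);p("router ctr",ctr)
print("sizes",[round(np.linalg.norm(C[i]-C[(i+1)%4]),1) for i in range(4)])
v=C[0]+C[3]-C[1]-C[2];w=C[0]+C[1]-C[2]-C[3];print("yaws",np.degrees(np.arctan2(-v[0],v[1])),np.degrees(np.arctan2(w[1],w[0])))
for n,a,b in [("antL tip",(476,374),(288,66)),("antR tip",(579,360),(247,146)),("antL base",(476,405),(283,245)),("antR base",(567,385),(247,322))]:p(n,*tri(T,t(*a),S,s(*b)))
E
```

```text
headL [672.5 208.2  23.1] 0.9
headR [664.7 107.3  23.1] 0.1
onz22 L [672.3 208.1  22. ] 
R [664.9 107.4  22. ] 
dist 100.99482054571676
scene onz22 L [672.6 209.4  22. ] 
R [664.4 108.1  22. ] 
stud yaw(+y dir) -4.184490723076393
corner [499.9  67.7  28. ] 
corner [522.  -88.2  28. ] 
corner [444.8 -98.2  28. ] 
corner [421.9  55.5  28. ] 
router ctr [472.1 -15.8  28. ] 
sizes [np.float64(157.4), np.float64(77.8), np.float64(155.3), np.float64(79.0)]
yaws 8.274436518441746 8.121005119301541
antL tip [504.6  13.4 164.5] 1.4
antR tip [510.2 -34.4 163.6] 0.6
antL base [496.6  13.   28.2] 1.7
antR base [504.8 -35.1  29.3] 0.5
```

play_rows([
  [[0, 0, 0], [0, 0, -0.126], 100],
  [[0, 0, 0], [0, 0, -0.126], 100],
  [[0, 0, 0], [0, 0, -0.126], 100],
  [[0, 0, 0], [0, 0, -0.127], 100],
  [[-0.0123, -0.0393, 0], [0, 0, 0], 100],
  [[-0.0123, -0.0393, 0], [0, 0, 0], 100],
  [[-0.0123, -0.0393, 0], [0, 0, 0], 100],
  [[-0.0123, -0.0393, 0], [0, 0, 0], 100],
  [[-0.0123, -0.0393, 0], [0, 0, 0], 100],
  [[-0.0123, -0.0393, 0], [0, 0, 0], 100],
  [[-0.0123, -0.0393, 0], [0, 0, 0], 100],
  [[-0.0123, -0.0393, 0], [0, 0, 0], 100],
  [[-0.0123, -0.0393, 0], [0, 0, 0], 100],
  [[-0.0123, -0.0393, 0], [0, 0, 0], 100],
  [[-0.0123, -0.0393, 0], [0, 0, 0], 100],
  [[-0.0123, -0.0393, 0], [0, 0, 0], 100],
  [[-0.0123, -0.0393, 0], [0, 0, 0], 100],
  [[-0.0123, -0.0393, 0], [0, 0, 0], 100],
  [[-0.0123, -0.0393, 0], [0, 0, 0], 100],
  [[-0.0123, -0.0393, 0], [0, 0, 0], 100],
])

```text
clock: 2.1
eef_pos: [506.0, -11.4, 193.8]
tcp_rot: [3.141, -0.0, -2.999]
contact_force: [1.6, -0.2, -0.3]
opening: 1.0
```

play_rows([
  [[0, 0, 0], [0, 0, 0], 100],
  [[0, 0, 0], [0, 0, 0], 100],
  [[0, 0, 0], [0, 0, 0], 100],
])

```text
clock: 2.4
eef_pos: [505.1, -9.2, 193.6]
tcp_rot: [3.141, -0.001, -2.998]
contact_force: [0.3, 0.1, 0.1]
opening: 1.0
```

play_rows([
  [[0, -0.0015, 0.02], [0, 0, 0], 100],
  [[0, 0, 0.02], [0, 0, 0], 100],
  [[0, 0, 0.02], [0, 0, 0], 100],
  [[0, 0, 0.02], [0, 0, 0], 100],
  [[0, 0, 0.012], [0, 0, 0], 100],
  [[0, 0, 0], [0, 0, 0], 100],
  [[0, 0, 0], [0, 0, 0], 100],
])

```text
clock: 3.1
eef_pos: [506.1, -10.7, 102.4]
tcp_rot: [-3.142, 0.0, -2.998]
contact_force: [0.6, 0.5, 0.0]
opening: 1.0
```

```bash
python3 - <<'E'
from rig import *
import cv2,numpy as np
a=grab_frame("wrist")["pixels"];b=grab_frame("scene")["pixels"][150:300,190:390]
b=cv2.resize(b,(560,420),interpolation=cv2.INTER_CUBIC)
cv2.imwrite("pics/g1.png",cv2.resize(np.hstack([a,b]),(800,300),interpolation=cv2.INTER_AREA)[:,:,::-1])
print(sense()["eef_pos"])
E
```

```text
[506.68092693 -10.98202424 102.95855866]
```

View pics/g1.png

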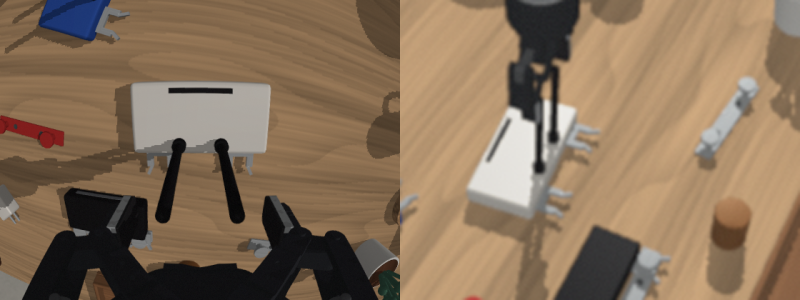

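The picture shows both antennas between the pads, with tips at (163,215) and (238,215) and nothing touching. I'll close the gripper now.

play_rows([
  [[0, 0, 0], [0, 0, 0], 50],
  [[0, 0, 0], [0, 0, 0], 50],
  [[0, 0, 0], [0, 0, 0], 50],
  [[0, 0, 0], [0, 0, 0], 50],
  [[0, 0, 0], [0, 0, 0], 50],
  [[0, 0, 0], [0, 0, 0], 50],
  [[0, 0, 0], [0, 0, 0], 50],
  [[0, 0, 0], [0, 0, 0], 50],
], squeeze=60)

```text
clock: 4.0
eef_pos: [507.0, -11.1, 103.1]
tcp_rot: [-3.142, 0.002, -2.999]
contact_force: [-0.5, 2.0, 5.6]
opening: 0.649
```

play_rows([
  [[0, 0, -0.005], [0, 0, 0], 50],
  [[0, 0, -0.01], [0, 0, 0], 50],
  [[0, 0, -0.015], [0, 0, 0], 50],
  [[0, 0, -0.01], [0, 0, 0], 50],
  [[0, 0, 0], [0, 0, 0], 50],
  [[0, 0, 0], [0, 0, 0], 50],
  [[0, 0, 0], [0, 0, 0], 50],
])

```text
clock: 4.7
eef_pos: [505.5, -11.2, 141.5]
tcp_rot: [3.141, -0.001, -2.998]
contact_force: [-0.1, 0.3, -2.8]
opening: 0.646
```

```bash
python3 - <<'E'
from rig import *
import cv2,numpy as np
a=grab_frame("wrist")["pixels"];b=grab_frame("scene")["pixels"][120:270,190:390]
b=cv2.resize(b,(560,420),interpolation=cv2.INTER_CUBIC)
cv2.imwrite("pics/g2.png",cv2.resize(np.hstack([a,b]),(800,300),interpolation=cv2.INTER_AREA)[:,:,::-1])
s=sense();print(s["eef_pos"],s["contact_force"],s["wrist_torque"])
E
```

```text
[505.50001375 -11.20257462 141.39868596] [ 0.53312215  0.3222298  -3.39111886] [ 0.00881513 -0.07555823  0.02976245]
```

View pics/g2.png

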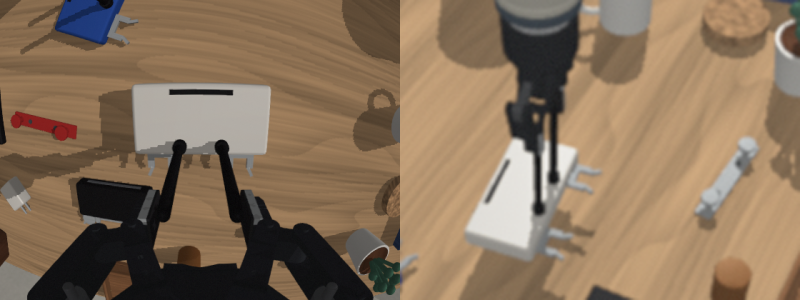

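The router is lifted and level, at the same place in the wrist view (corners 133,85 to 270,152). Next I carry it to 55 mm in front of home, at the strip's yaw.

play_rows([
  [[0, 0, 0], [0, 0, 0.054], 50],
  [[0, 0, 0], [0, 0, 0.054], 50],
  [[0, 0, 0], [0, 0, 0.054], 50],
  [[0, 0, 0], [0, 0, 0.054], 50],
  [[-0.0055, 0.01, 0], [0, 0, 0], 50],
  [[-0.007, 0.02, 0], [0, 0, 0], 50],
  [[-0.009, 0.02, 0], [0, 0, 0], 50],
  [[-0.009, 0.02, 0], [0, 0, 0], 50],
  [[-0.009, 0.02, 0], [0, 0, 0], 50],
  [[-0.009, 0.02, 0], [0, 0, 0], 50],
  [[-0.009, 0.02, 0], [0, 0, 0], 50],
  [[-0.009, 0.02, 0], [0, 0, 0], 50],
  [[-0.006, 0.02, 0], [0, 0, 0], 50],
  [[-0.003, 0.01, 0], [0, 0, 0], 50],
  [[0, 0, 0], [0, 0, 0], 50],
  [[0, 0, 0.01], [0, 0, 0], 50],
  [[0, 0, 0.01], [0, 0, 0], 50],
  [[0, 0, 0.01], [0, 0, 0], 50],
  [[0, 0, 0], [0, 0, 0], 50],
  [[0, 0, 0], [0, 0, 0], 50],
])

```text
clock: 6.8
eef_pos: [593.9, 162.3, 111.4]
tcp_rot: [-3.141, -0.001, 3.068]
contact_force: [-0.9, -0.0, -1.6]
opening: 0.648
```

```bash
python3 - <<'E'
from rig import *
import cv2,numpy as np,pickle
from h import *
f=grab_frame("top");pickle.dump(f,open("pics/top1.pkl","wb"));g=grab_frame("scene");pickle.dump(g,open("pics/scene1.pkl","wb"))
c=lambda I,x,y,w,h,k:cv2.resize(I[y:y+h,x:x+w],None,fx=k,fy=k,interpolation=cv2.INTER_CUBIC)
a=c(f["pixels"],185,140,80,100,5);b=c(g["pixels"],290,130,80,100,5)
cv2.imwrite("pics/g3.png",np.hstack([a,b])[:,:,::-1])
s=sense();print(s["eef_pos"],s["tcp_rot"],s["contact_force"])
E
```

```text
[594.68150884 162.67863924 112.27455399] [3.14142105e+00 5.21830746e-04 3.06850017e+00] [ 0.26815536 -0.83095307 -3.49750257]
```

View pics/g3.png

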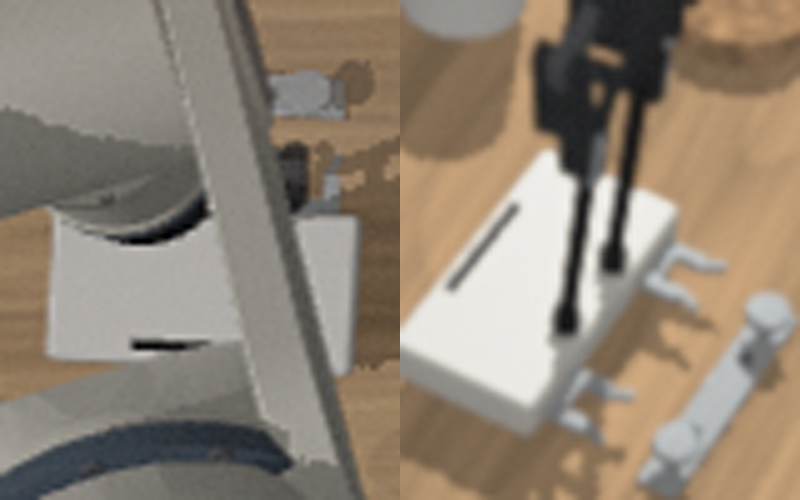

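The top view (offset 185,140) shows the router corners at (55,205), (358,218), (350,373) and (48,357). I'll check these against the plan before lowering.

```bash
python3 - <<'E'
from h import *
T=load("top1")
t=lambda x,y:(x/5+185-.4,y/5+140-.4)
C=[onz(T,t(*c),37) for c in [(55,205),(358,218),(350,373),(48,357)]]
ctr=np.mean(C,0);v=C[0]+C[3]-C[1]-C[2]
print(np.round(C,1),ctr,np.degrees(np.arctan2(-v[0],v[1])))
a=np.radians(-4.2);R=np.array([[np.cos(a),np.sin(a)],[-np.sin(a),np.cos(a)]])
m=np.array([668.6,157.75]);print("ctr in stud frame",R@(ctr[:2]-m),"tcp in stud frame",R@(np.array([594.2,162.6])-m))
E
```

```text
[[605.4 241.7  37. ]
 [594.6  84.4  37. ]
 [514.1  90.3  37. ]
 [526.4 246.3  37. ]] [560.10863503 165.65268383  37.        ] -4.215986494579608
ctr in stud frame [-1.08778787e+02 -6.42509776e-02] tcp in stud frame [-74.55540236  -0.61194665]
```

Lateral offset is about 0 mm, yaw is right, and there are about 54 mm left to slide. Lowering onto the table.

play_rows([
  [[0, 0, 0.003], [0, 0, 0], 50],
  [[0, 0, 0.003], [0, 0, 0], 50],
  [[0, 0, 0.002], [0, 0, 0], 50],
  [[0, 0, 0.001], [0, 0, 0], 50],
  [[0, 0, 0], [0, 0, 0], 50],
  [[0, 0, 0], [0, 0, 0], 50],
])

```text
clock: 7.5
eef_pos: [595.5, 163.1, 103.8]
tcp_rot: [3.141, 0.002, 3.069]
contact_force: [4.1, 1.1, 6.8]
opening: 0.646
```

play_rows([
  [[-0.005, 0, 0], [0, 0, 0], 50],
  [[-0.005, 0, 0], [0, 0, 0], 50],
  [[-0.005, 0, 0], [0, 0, 0], 50],
  [[-0.005, 0, 0], [0, 0, 0], 50],
  [[-0.005, 0, 0], [0, 0, 0], 50],
  [[-0.005, 0, 0], [0, 0, 0], 50],
  [[-0.005, 0, 0], [0, 0, 0], 50],
  [[0, 0, 0], [0, 0, 0], 50],
])

```text
clock: 8.3
eef_pos: [630.0, 160.0, 102.8]
tcp_rot: [-3.141, 0.0, 3.069]
contact_force: [-2.5, 0.4, 3.8]
opening: 0.65
```

play_rows([
  [[-0.004, 0, 0], [0, 0, 0], 50],
  [[-0.004, 0, 0], [0, 0, 0], 50],
  [[-0.004, 0, 0], [0, 0, 0], 50],
  [[-0.004, 0, 0], [0, 0, 0], 50],
  [[0, 0, 0], [0, 0, 0], 50],
  [[0, 0, 0], [0, 0, 0], 50],
])

```text
clock: 8.9
eef_pos: [645.5, 159.1, 103.1]
tcp_rot: [3.142, 0.0, 3.069]
contact_force: [-1.6, -0.6, 1.7]
opening: 0.648
```

play_rows([
  [[-0.0015, 0, 0], [0, 0, 0], 50],
  [[-0.0015, 0, 0], [0, 0, 0], 50],
  [[0, 0, 0], [0, 0, 0], 50],
  [[0, 0, 0], [0, 0, 0], 50],
])

```text
clock: 9.3
eef_pos: [648.1, 158.9, 103.0]
tcp_rot: [3.142, -0.0, 3.069]
contact_force: [-2.6, 0.0, 1.2]
opening: 0.647
```

play_rows([
  [[-0.001, 0, 0], [0, 0, 0], 50],
  [[-0.001, 0, 0], [0, 0, 0], 50],
  [[0, 0, 0], [0, 0, 0], 50],
  [[0, 0, 0], [0, 0, 0], 50],
])

```text
clock: 9.7
eef_pos: [650.3, 158.7, 103.0]
tcp_rot: [-3.142, 0.0, 3.069]
contact_force: [-2.5, 0.3, 0.4]
opening: 0.651
```

play_rows([
  [[-0.001, 0, 0], [0, 0, 0], 50],
  [[0, 0, 0], [0, 0, 0], 50],
  [[0, 0, 0], [0, 0, 0], 50],
])

```text
clock: 10.0
eef_pos: [651.3, 158.7, 103.0]
tcp_rot: [3.142, 0.0, 3.069]
contact_force: [-2.1, -0.1, 1.8]
opening: 0.641
```

play_rows([
  [[-0.001, 0, 0], [0, 0, 0], 50],
  [[0, 0, 0], [0, 0, 0], 50],
  [[0, 0, 0], [0, 0, 0], 50],
])

```text
clock: 10.3
eef_pos: [652.3, 158.6, 103.0]
tcp_rot: [3.142, 0.0, 3.069]
contact_force: [-2.0, 0.7, 1.1]
opening: 0.65
```

```bash
python3 - <<'E'
from rig import *
import cv2,numpy as np,pickle
from h import *
f=grab_frame("top");pickle.dump(f,open("pics/top2.pkl","wb"));g=grab_frame("scene");pickle.dump(g,open("pics/scene2.pkl","wb"))
c=lambda I,x,y,w,h,k:cv2.resize(I[y:y+h,x:x+w],None,fx=k,fy=k,interpolation=cv2.INTER_CUBIC)
a=c(f["pixels"],185,125,80,100,5);b=c(g["pixels"],290,150,80,100,5)
cv2.imwrite("pics/g4.png",np.hstack([a,b])[:,:,::-1])
s=sense();print(s["eef_pos"],s["tcp_rot"],s["contact_force"],s["wrist_torque"])
E
```

```text
[652.22690029 158.58122593 102.99700301] [-3.14157987e+00  5.67995402e-05  3.06879458e+00] [-1.94557427  0.5571002   1.36152603] [-0.103274    0.68364893 -0.12478514]
```

View pics/g4.png

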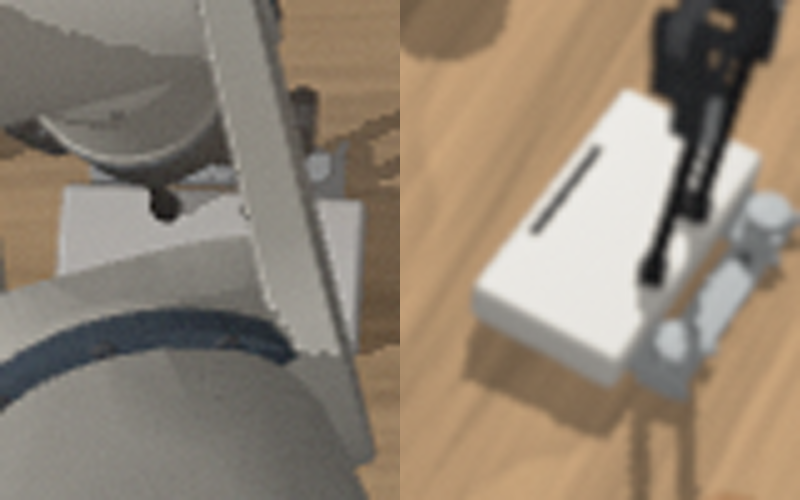

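The scene view shows the router's front edge slightly raised, with a shadow gap near (540,400). Wrist moment is up while force stays low. So the ears touched the stems and my high push is now tipping the router. I'll back off, release it so it settles flat, then seat it with a low push on the front face.

play_rows([
  [[0.002, 0, 0], [0, 0, 0], 50],
  [[0.002, 0, 0], [0, 0, 0], 50],
  [[0, 0, 0], [0, 0, 0], 50],
  [[0, 0, 0], [0, 0, 0], 70],
  [[0, 0, 0], [0, 0, 0], 85],
  [[0, 0, 0], [0, 0, 0], 100],
  [[0, 0, 0], [0, 0, 0], 100],
  [[0, 0, 0], [0, 0, 0], 100],
  [[0, 0, 0], [0, 0, 0], 100],
  [[0, 0, 0], [0, 0, 0], 100],
], squeeze=20)

```text
clock: 11.4
eef_pos: [648.2, 158.9, 103.0]
tcp_rot: [3.142, 0.0, 3.069]
contact_force: [-1.1, -0.2, -0.4]
opening: 0.999
```

play_rows([
  [[0, 0, -0.02], [0, 0, 0], 100],
  [[0, 0, -0.03], [0, 0, 0], 100],
  [[0, 0, -0.03], [0, 0, 0], 100],
  [[0, 0, -0.03], [0, 0, 0], 100],
  [[0, 0, 0], [0, 0, 0], 100],
  [[0.04, 0, 0], [0, 0, 0], 0],
  [[0.04, 0, 0], [0, 0, 0], 0],
  [[0.04, 0, 0], [0, 0, 0], 0],
  [[0.01, 0, 0], [0, 0, 0], 0],
  [[0, 0, 0], [0, 0, 0], 0],
  [[0, 0, 0], [0, 0, 0], 0],
  [[0, 0, 0], [0, 0, 0], 0],
])

```text
clock: 12.6
eef_pos: [520.0, 168.4, 213.0]
tcp_rot: [3.141, 0.001, 3.068]
contact_force: [-0.5, 0.2, -0.1]
opening: 0.002
```

```bash
python3 - <<'E'
from rig import *
import cv2,numpy as np,pickle
from h import *
f=grab_frame("top");pickle.dump(f,open("pics/top3.pkl","wb"));g=grab_frame("scene");pickle.dump(g,open("pics/scene3.pkl","wb"))
c=lambda I,x,y,w,h,k:cv2.resize(I[y:y+h,x:x+w],None,fx=k,fy=k,interpolation=cv2.INTER_CUBIC)
a=c(f["pixels"],185,125,80,100,5);b=c(g["pixels"],290,150,80,100,5)
cv2.imwrite("pics/g5.png",np.hstack([a,b])[:,:,::-1])
s=sense();print(s["eef_pos"],s["tcp_rot"],s["contact_force"],s["wrist_torque"])
E
```

```text
[519.62162228 168.25627007 212.75746052] [-3.14153990e+00  1.51451647e-04  3.06831103e+00] [-0.27719579 -0.29893451  0.19247359] [-0.05744358  0.02422025 -0.00534723]
```

View pics/g5.png

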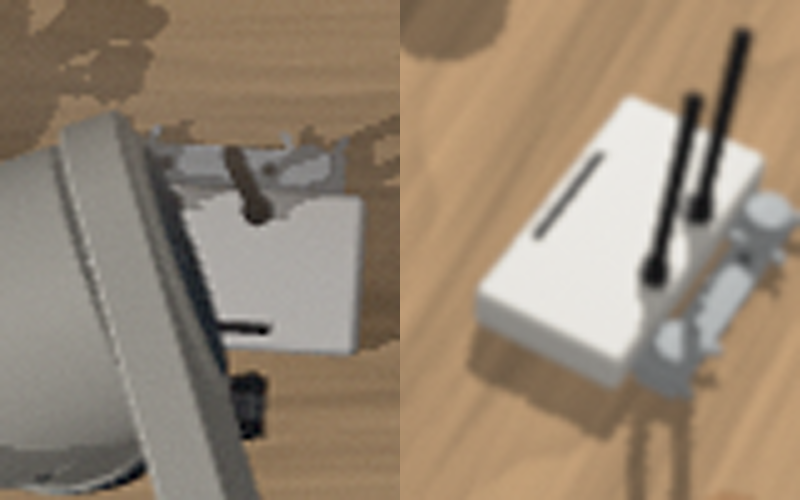

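play_rows([
  [[0, 0, 0.04], [0, 0, 0], 0],
  [[0, 0, 0.04], [0, 0, 0], 0],
  [[0, 0, 0.04], [0, 0, 0], 0],
  [[0, 0, 0.04], [0, 0, 0], 0],
  [[0, 0, 0.025], [0, 0, 0], 0],
  [[0, 0, 0.014], [0, 0, 0], 0],
  [[0, 0, 0], [0, 0, 0], 0],
  [[0, 0, 0], [0, 0, 0], 0],
  [[-0.01, 0, 0], [0, 0, 0], 0],
  [[-0.01, 0, 0], [0, 0, 0], 0],
  [[-0.008, 0, 0], [0, 0, 0], 0],
  [[0, 0, 0], [0, 0, 0], 0],
  [[0, 0, 0], [0, 0, 0], 0],
])

```text
clock: 14.0
eef_pos: [546.7, 166.2, 14.1]
tcp_rot: [3.142, 0.0, 3.069]
contact_force: [-0.0, -0.4, 0.1]
opening: 0.001
```

```bash
python3 - <<'E'
from h import *
T=load("top3");t=lambda x,y:(x/5+185-.4,y/5+125-.4)
a=np.radians(-4.2);R=np.array([[np.cos(a),np.sin(a)],[-np.sin(a),np.cos(a)]]);m=np.array([668.6,157.75])
for c,e in [((355,353),(-97,-80)),((362,197),(-13,-80))]: print(np.round(R@(onz(T,t(*c),28)[:2]-m),1),"expect home",e)
S=load("scene3");s=lambda x,y:((x-400)/5+290-.4,y/5+150-.4)
for n,c,e in [("front-right",(612,355),(-97,-80)),("front-left... ",(630,97),(-97,80))]: print(n,np.round(R@(onz(S,s(*c),28)[:2]-m),1),e)
from rig import sense
q=sense();print(q["eef_pos"],q["contact_force"],R@(np.array(q["eef_pos"][:2])-m))
E
```

```text
[-99.  -78.1] expect home (-97, -80)
[-16.7 -77.6] expect home (-13, -80)
front-right [-21.6 -76.8] (-97, -80)
front-left...  [-94.1  78.2] (-97, 80)
[546.67920401 166.19912221  14.10357811] [-0.00088861 -0.38653294  0.05205089] [-122.21217339   -0.50282739]
```

play_rows([
  [[-0.004, 0, 0], [0, 0, 0], 0],
  [[-0.003, 0, 0], [0, 0, 0], 0],
  [[-0.002, 0, 0], [0, 0, 0], 0],
  [[0, 0, 0], [0, 0, 0], 0],
  [[0, 0, 0], [0, 0, 0], 0],
])

```text
clock: 14.5
eef_pos: [555.4, 165.6, 13.9]
tcp_rot: [-3.142, -0.0, 3.069]
contact_force: [0.1, -0.3, 0.7]
opening: -0.002
```

play_rows([
  [[-0.0015, 0, 0], [0, 0, 0], 0],
  [[-0.0015, 0, 0], [0, 0, 0], 0],
  [[0, 0, 0], [0, 0, 0], 0],
  [[0, 0, 0], [0, 0, 0], 0],
])

```text
clock: 14.9
eef_pos: [558.4, 165.4, 14.0]
tcp_rot: [-3.142, -0.0, 3.069]
contact_force: [0.1, -0.1, -0.1]
opening: -0.003
```

play_rows([
  [[-0.001, 0, 0], [0, 0, 0], 0],
  [[-0.001, 0, 0], [0, 0, 0], 0],
  [[0, 0, 0], [0, 0, 0], 0],
  [[0, 0, 0], [0, 0, 0], 0],
])

```text
clock: 15.3
eef_pos: [560.4, 165.3, 14.0]
tcp_rot: [-3.142, -0.0, 3.069]
contact_force: [1.1, -0.3, -0.4]
opening: -0.0
```

play_rows([
  [[-0.001, 0, 0], [0, 0, 0], 0],
  [[0, 0, 0], [0, 0, 0], 0],
  [[0, 0, 0], [0, 0, 0], 0],
])

```text
clock: 15.6
eef_pos: [561.4, 165.2, 14.0]
tcp_rot: [-3.142, -0.0, 3.069]
contact_force: [1.1, 0.1, 1.0]
opening: 0.0
```

play_rows([
  [[-0.001, 0, 0], [0, 0, 0], 0],
  [[0, 0, 0], [0, 0, 0], 0],
  [[0, 0, 0], [0, 0, 0], 0],
])

```text
clock: 15.9
eef_pos: [562.5, 165.1, 14.0]
tcp_rot: [3.142, 0.0, 3.069]
contact_force: [0.2, -0.1, -1.6]
opening: 0.002
```

play_rows([
  [[-0.001, 0, 0], [0, 0, 0], 0],
  [[0, 0, 0], [0, 0, 0], 0],
  [[0, 0, 0], [0, 0, 0], 0],
])

```text
clock: 16.2
eef_pos: [563.5, 165.0, 14.0]
tcp_rot: [3.142, 0.0, 3.069]
contact_force: [-0.1, -0.8, 0.2]
opening: -0.0
```

play_rows([
  [[-0.001, 0, 0], [0, 0, 0], 0],
  [[0, 0, 0], [0, 0, 0], 0],
  [[0, 0, 0], [0, 0, 0], 0],
])

```text
clock: 16.5
eef_pos: [564.4, 165.0, 14.0]
tcp_rot: [-3.142, -0.0, 3.069]
contact_force: [0.7, 0.1, -1.0]
opening: 0.003
```

play_rows([
  [[-0.001, 0, 0], [0, 0, 0], 0],
  [[0, 0, 0], [0, 0, 0], 0],
  [[0, 0, 0], [0, 0, 0], 0],
])

```text
clock: 16.8
eef_pos: [565.5, 164.9, 14.0]
tcp_rot: [3.142, 0.0, 3.069]
contact_force: [0.2, 0.7, -0.0]
opening: -0.003
```

```bash
python3 - <<'E'
from rig import *
import cv2,numpy as np,pickle
from h import *
g=grab_frame("scene");pickle.dump(g,open("pics/scene4.pkl","wb"))
c=lambda I,x,y,w,h,k:cv2.resize(I[y:y+h,x:x+w],None,fx=k,fy=k,interpolation=cv2.INTER_CUBIC)
b=c(g["pixels"],290,150,80,100,5);a=c(load("scene3")["pixels"],290,150,80,100,5)
cv2.imwrite("pics/g6.png",np.hstack([a,b])[:,:,::-1])
s=sense();print(s["eef_pos"],s["contact_force"])
E
```

```text
[565.41193219 164.93533288  13.97735867] [-0.23064453  0.90594546  0.31537503]
```

View pics/g6.png

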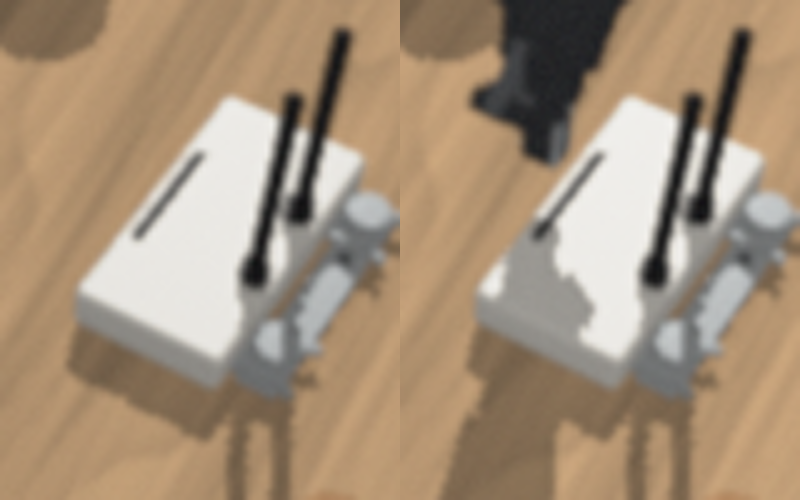

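The router hasn't moved between the two frames and the finger, near (550,150), is just short of its front. I'll check the router's home pose numerically by projecting expected corners.

```bash
python3 - <<'E'
from h import *
S=load("scene4");a=np.radians(-4.2);c,s=np.cos(a),np.sin(a)
o=np.array([668.6,157.75,0])-55*np.array([c,s,0])
W=lambda x,y,z:o+np.array([c*x-s*y,s*x+c*y,z])
for n,l,ob in [("FRt",(-42,-80,28),(80,290)),("FRb",(-42,-80,0),(77,320)),("RRt",(42,-80,28),(215,358)),("RRb",(42,-80,0),(215,388)),("FLt",(-42,80,28),(230,97)),("RLt",(42,80,28),(362,155)),("tipL",(36,24,165),(342,32)),("tipR",(36,-24,165),(293,95)),("headR",(55,-50,22),(275,342)),("headL",(55,50,22),(368,210))]:
    p=(proj(S,W(*l))-[290,150]+.4)*5; print(n,np.round(p),ob)
f=load("top3");t=lambda x,y:(x/5+185-.4,y/5+125-.4)
sc=lambda x,y:(x/5+290-.4,y/5+150-.4)
print(tri(f,t(234,150),S,sc(293,97)),"expect tipR",W(36,-24,165))
E
```

```text
FRt [ 74. 295.] (80, 290)
FRb [ 72. 329.] (77, 320)
RRt [225. 367.] (215, 358)
RRb [220. 401.] (215, 388)
FLt [227.  93.] (230, 97)
RLt [370. 156.] (362, 155)
tipL [346.  31.] (342, 32)
tipR [298.  96.] (293, 95)
headR [276. 344.] (275, 342)
headL [366. 211.] (368, 210)
(array([647.07280557, 134.25292178, 165.23235879]), np.float64(2.5602569437300073)) expect tipR [647.8933082  135.20597829 165.        ]
```

play_rows([
  [[-0.001, 0, 0], [0, 0, 0], 0],
  [[-0.001, 0, 0], [0, 0, 0], 0],
  [[0, 0, 0], [0, 0, 0], 0],
  [[0, 0, 0], [0, 0, 0], 0],
])

```text
clock: 17.25
eef_pos: [567.4, 164.8, 14.0]
tcp_rot: [-3.142, -0.0, 3.069]
contact_force: [-0.3, 0.2, -0.1]
opening: -0.002
```

play_rows([
  [[-0.001, 0, 0], [0, 0, 0], 0],
  [[0, 0, 0], [0, 0, 0], 0],
  [[0, 0, 0], [0, 0, 0], 0],
])

```text
clock: 17.55
eef_pos: [568.5, 164.7, 14.0]
tcp_rot: [3.142, 0.0, 3.069]
contact_force: [1.3, -0.5, 0.5]
opening: 0.0
```

play_rows([
  [[-0.001, 0, 0], [0, 0, 0], 0],
  [[0, 0, 0], [0, 0, 0], 0],
  [[0, 0, 0], [0, 0, 0], 0],
])

```text
clock: 17.85
eef_pos: [569.4, 164.6, 14.0]
tcp_rot: [-3.142, -0.0, 3.069]
contact_force: [-0.3, -0.2, 0.4]
opening: 0.002
```

play_rows([
  [[-0.001, 0, 0], [0, 0, 0], 0],
  [[0, 0, 0], [0, 0, 0], 0],
  [[0, 0, 0], [0, 0, 0], 0],
])

```text
clock: 18.15
eef_pos: [570.5, 164.6, 14.0]
tcp_rot: [3.142, 0.0, 3.069]
contact_force: [0.9, 0.1, 0.6]
opening: 0.004
```

```bash
python3 - <<'E'
from rig import *
from h import *
g=grab_frame("scene");pickle.dump(g,open("pics/scene5.pkl","wb"))
def shift(A,B,x,y,w,h):
    G=lambda I:cv2.cvtColor(I,cv2.COLOR_RGB2GRAY)
    t=G(A)[y:y+h,x:x+w];r=cv2.matchTemplate(G(B)[y-6:y+h+6,x-6:x+w+6],t,cv2.TM_CCOEFF_NORMED)
    _,v,_,l=cv2.minMaxLoc(r);j,i=l[1],l[0]
    q=lambda a,b,c:(a-c)/(2*(a-2*b+c)) if a-2*b+c else 0
    return round(i-6+q(r[j,i-1],r[j,i],r[j,i+1]),2),round(j-6+q(r[j-1,i],r[j,i],r[j+1,i]),2),round(v,3)
A,B,C=[load(n)["pixels"] for n in("scene3","scene4","scene5")]
for n,b in [("antennas",(340,155,22,50)),("rear-left corner",(352,172,12,16)),("right rear edge",(325,215,12,16)),("heads",(340,210,12,14))]: print(n,shift(A,B,*b),shift(A,C,*b),shift(B,C,*b))
a=np.radians(-4.2);c,s=np.cos(a),np.sin(a)
X=np.array([600,160,28.]);print("px per mm along +x",proj(g,X+[c,s,0])-proj(g,X))
W=lambda x,y,z:np.array([668.6,157.75,0])+[c*x-s*y,s*x+c*y,z]
print("face-home top mid px in 5x crop",(proj(g,W(-97,0,28))-[290,150])*5,"tcp now",(proj(g,[570.5,164.6,14])-[290,150])*5)
b=cv2.resize(C[150:250,290:370],None,fx=7.5,fy=6,interpolation=cv2.INTER_CUBIC);cv2.imwrite("pics/g7.png",cv2.resize(C[150:250,290:370],None,fx=6,fy=6,interpolation=cv2.INTER_CUBIC)[:,:,::-1])
E
```

```text
antennas (np.float32(-0.01), np.float32(0.0), 1.0) (np.float32(-0.01), np.float32(0.0), 1.0) (np.float32(-0.01), np.float32(0.0), 1.0)
rear-left corner (np.float32(0.03), np.float32(-0.03), 1.0) (np.float32(0.03), np.float32(-0.03), 1.0) (np.float32(0.03), np.float32(-0.02), 1.0)
right rear edge (np.float32(0.35), np.float32(0.33), 0.983) (np.float32(0.54), np.float32(0.67), 0.959) (np.float32(0.36), np.float32(0.44), 0.981)
heads (np.float32(0.02), np.float32(0.02), 0.999) (np.float32(0.03), np.float32(0.02), 0.999) (np.float32(0.03), np.float32(0.01), 0.999)
px per mm along +x [0.34745176 0.15987485]
face-home top mid px in 5x crop [151.15177746 188.30079673] tcp now [146.8007344  205.35372073]
```

View pics/g7.png

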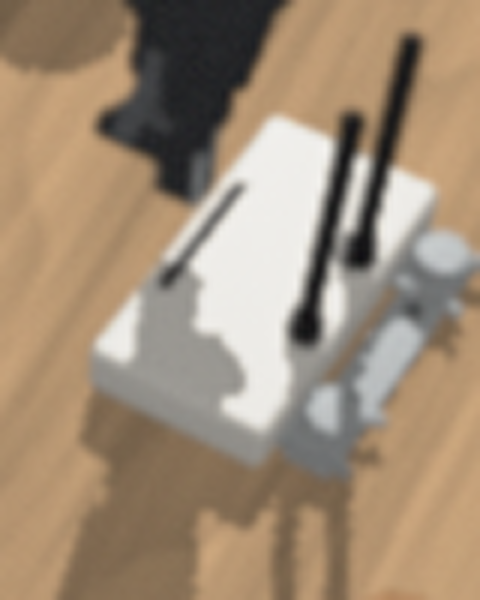

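```bash
python3 - <<'E'
from rig import *
from h import *
g=load("scene5")
for z in (0,14,28,60,87,120): print(z,np.round((proj(g,[570.5,164.6,z])-[290,150])*6))
for z in (14,28,40): print(z,np.round(onz(g,(180/6+290,195/6+150),z),1), np.round(onz(g,(205/6+290,170/6+150),z),1))
s=sense();print(s)
E
```

```text
0 [174. 267.]
14 [176. 246.]
28 [178. 225.]
60 [183. 175.]
87 [187. 132.]
120 [193.  76.]
14 [559.6 192.   14. ] [563.1 210.4  14. ]
28 [563.9 180.5  28. ] [567.5 198.6  28. ]
40 [567.7 170.6  40. ] [571.2 188.4  40. ]
{'clock': 18.2, 'qpos': array([ 2.78328116e-01,  5.26995129e-01,  1.82969114e+00,  1.47058602e-05,
        7.84928330e-01, -1.21964084e+00]), 'qvel': array([ 0.00174671,  0.00012951, -0.00058718, -0.00067901,  0.00063504,
        0.00047429]), 'joint_efforts': array([-7.41414435e-03, -6.28175068e+01, -2.46380460e+01, -6.36335481e-04,
       -3.00231346e-03, -4.93753305e-04]), 'eef_pos': array([570.41570041, 164.55761586,  13.98133476]), 'tcp_rot': array([ 3.14159044e+00, -2.41842119e-05,  3.06875488e+00]), 'contact_force': array([ 0.36879035, -0.02245197, -0.4337761 ]), 'wrist_torque': array([ 0.03797342, -0.03091378,  0.00409086]), 'opening': -0.003933115003971262}
```

The picture shows the router unmoved, but the fingertip ends at (180,195). On the tool axis that is about z 45, not 14, so the shut tip may be hovering above the router's front edge. I'll back off and measure where the tip really is.

play_rows([
  [[0.02, 0, 0], [0, 0, 0], 0],
  [[0.02, 0, 0], [0, 0, 0], 0],
  [[0.02, 0, 0], [0, 0, 0], 0],
  [[0, 0, 0], [0, 0, 0], 0],
  [[0, 0, 0], [0, 0, 0], 0],
  [[0, 0, 0], [0, 0, 0], 0],
])

```text
clock: 18.8
eef_pos: [511.9, 169.2, 14.3]
tcp_rot: [3.141, 0.001, 3.069]
contact_force: [0.1, -0.0, -0.8]
opening: -0.002
```

```bash
python3 - <<'E'
from rig import *
from h import *
e=sense()["eef_pos"]
g=grab_frame("scene");pickle.dump(g,open("pics/scene6.pkl","wb"));f=grab_frame("wrist")
print(e,[np.round(proj(g,[e[0],e[1],z]),1).tolist() for z in (0,14,45,87)])
hsv=cv2.cvtColor(g["pixels"],cv2.COLOR_RGB2HSV)
u,v=proj(g,[e[0],e[1],14]).astype(int)
x0,y0=u-40,v-50
for r in range(v-30,v+8,2): print(r,"".join("#" if p<50 else "+" if p<90 else "." for p in g["pixels"][r,u-30:u+30].max(1)))
a=cv2.resize(g["pixels"][y0:y0+70,x0:x0+70],(420,420),interpolation=cv2.INTER_CUBIC)
cv2.imwrite("pics/g8.png",cv2.resize(np.hstack([a,f["pixels"][:, 80:480]]),(800,410))[:,:,::-1]);print(x0,y0)
E
```

```text
[511.94265747 169.16807174  14.27154311] [[299.7, 185.5], [299.8, 182.0], [300.2, 174.0], [300.7, 162.7]]
151 ....................++++++################+.................
153 ......................++++###############+..................
155 .....................+++++#############++...................
157 ....................++++++############+.....................
159 ................+++++++++++###########......................
161 ................+#+++++##+++########+.......................
163 ....................++#############+........................
165 .......................++########+++........................
167 ...........................+####+...........................
169 ...........................+####+...........................
171 ............................####+...........................
173 ..............................+++...........................
175 ............................................................
177 ............................................................
179 ............................................................
181 ............................................................
183 ............................................................
185 ............................................................
187 ............................................................
259 131
```

View pics/g8.png

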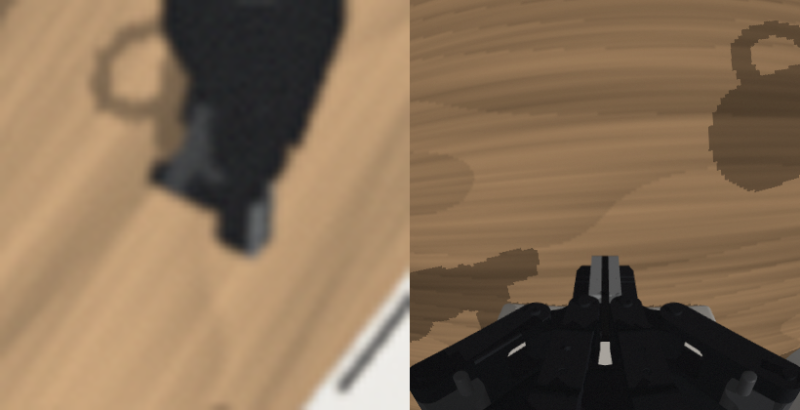

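The left crop shows the fingertip bottom at image row 173, where a tip at z 14 would be at row 182. So the tip looks about 30 mm higher than reported. I'll probe the bare table gently to settle it.

play_rows([
  [[0, 0, 0.005], [0, 0, 0], 0],
  [[0, 0, 0.005], [0, 0, 0], 0],
  [[0, 0, 0], [0, 0, 0], 0],
  [[0, 0, 0], [0, 0, 0], 0],
])

```text
clock: 19.3
eef_pos: [510.4, 168.8, 3.6]
tcp_rot: [-3.141, -0.001, 3.069]
contact_force: [0.0, 0.0, 0.3]
opening: -0.002
```

play_rows([
  [[0, 0, 0.002], [0, 0, 0], 0],
  [[0, 0, 0.002], [0, 0, 0], 0],
  [[0, 0, 0], [0, 0, 0], 0],
  [[0, 0, 0], [0, 0, 0], 0],
])

```text
clock: 19.7
eef_pos: [510.5, 168.9, -0.1]
tcp_rot: [-3.142, -0.0, 3.069]
contact_force: [0.0, -0.3, 0.6]
opening: 0.002
```

play_rows([
  [[0, 0, 0.001], [0, 0, 0], 0],
  [[0, 0, 0.001], [0, 0, 0], 0],
  [[0, 0, 0], [0, 0, 0], 0],
  [[0, 0, 0], [0, 0, 0], 0],
])

```text
clock: 20.1
eef_pos: [510.5, 168.9, -2.0]
tcp_rot: [-3.142, -0.0, 3.069]
contact_force: [-0.3, -0.6, 0.8]
opening: 0.003
```

No contact at a reported z of -2, so the true tip is higher than reported. I'll go lower and check the tip row in the image again.

play_rows([
  [[0, 0, 0.002], [0, 0, 0], 0],
  [[0, 0, 0.002], [0, 0, 0], 0],
  [[0, 0, 0.002], [0, 0, 0], 0],
  [[0, 0, 0.002], [0, 0, 0], 0],
  [[0, 0, 0], [0, 0, 0], 0],
  [[0, 0, 0], [0, 0, 0], 0],
])

```text
clock: 20.7
eef_pos: [510.5, 168.9, -10.1]
tcp_rot: [-3.142, -0.0, 3.069]
contact_force: [0.4, 0.3, 0.7]
opening: 0.001
```

```bash
python3 - <<'E'
from rig import *
from h import *
s=sense();e=s["eef_pos"];print(e,s["contact_force"])
g=grab_frame("scene")
print([np.round(proj(g,[e[0],e[1],z]),1).tolist() for z in (0,14,28,45)])
u,v=proj(g,[e[0],e[1],14]).astype(int)
for r in range(v-14,v+6): print(r,"".join("#" if p<50 else "+" if p<90 else "." for p in g["pixels"][r,u-25:u+25].max(1)))
E
```

```text
[510.52298452 168.92999253 -10.09950778] [0.39998013 0.29193406 0.67911227]
[[299.2, 185.3], [299.3, 181.8], [299.5, 178.3], [299.7, 173.9]]
167 ...........##+++++++++#########+..................
168 ..........++++++++#+++########+...................
169 ............+++++############+....................
170 ...............+#############+....................
171 ................++##########++....................
172 ..................++#######+++....................
173 ....................++####++.+....................
174 .....................+####+.......................
175 ......................+###+.......................
176 ......................+###+.......................
177 ......................+###+.......................
178 ......................++##+.......................
179 ........................+++.......................
180 ..................................................
181 ..................................................
182 ..................................................
183 ..................................................
184 ..................................................
185 ..................................................
186 ..................................................
```

play_rows([
  [[0, 0, 0.002], [0, 0, 0], 0],
  [[0, 0, 0.002], [0, 0, 0], 0],
  [[0, 0, 0.002], [0, 0, 0], 0],
  [[0, 0, 0.002], [0, 0, 0], 0],
  [[0, 0, 0.001], [0, 0, 0], 0],
  [[0, 0, 0], [0, 0, 0], 0],
  [[0, 0, 0], [0, 0, 0], 0],
])

```text
clock: 21.45
eef_pos: [510.6, 169.0, -19.0]
tcp_rot: [-3.142, -0.0, 3.069]
contact_force: [-0.4, -0.0, 0.5]
opening: -0.003
```

play_rows([
  [[-0.01, 0, 0], [0, 0, 0], 0],
  [[-0.01, 0, 0], [0, 0, 0], 0],
  [[-0.01, 0, 0], [0, 0, 0], 0],
  [[-0.006, 0, 0], [0, 0, 0], 0],
  [[-0.004, 0, 0], [0, 0, 0], 0],
  [[-0.002, 0, 0], [0, 0, 0], 0],
  [[0, 0, 0], [0, 0, 0], 0],
  [[0, 0, 0], [0, 0, 0], 0],
])

```text
clock: 22.25
eef_pos: [552.1, 165.8, -19.1]
tcp_rot: [-3.141, -0.0, 3.069]
contact_force: [0.8, -0.2, 0.1]
opening: 0.001
```

play_rows([
  [[-0.002, 0, 0], [0, 0, 0], 0],
  [[-0.002, 0, 0], [0, 0, 0], 0],
  [[0, 0, 0], [0, 0, 0], 0],
  [[0, 0, 0], [0, 0, 0], 0],
])

```text
clock: 22.65
eef_pos: [556.5, 165.6, -19.0]
tcp_rot: [-3.142, -0.0, 3.069]
contact_force: [0.2, -0.1, -0.4]
opening: -0.0
```

play_rows([
  [[-0.001, 0, 0], [0, 0, 0], 0],
  [[-0.001, 0, 0], [0, 0, 0], 0],
  [[0, 0, 0], [0, 0, 0], 0],
  [[0, 0, 0], [0, 0, 0], 0],
])

```text
clock: 23.05
eef_pos: [558.4, 165.4, -19.0]
tcp_rot: [-3.142, -0.0, 3.069]
contact_force: [0.5, 0.6, 0.2]
opening: -0.001
```

play_rows([
  [[-0.001, 0, 0], [0, 0, 0], 0],
  [[0, 0, 0], [0, 0, 0], 0],
  [[0, 0, 0], [0, 0, 0], 0],
])

```text
clock: 23.35
eef_pos: [559.5, 165.3, -19.0]
tcp_rot: [3.142, 0.0, 3.069]
contact_force: [0.5, -1.2, 0.5]
opening: -0.001
```

play_rows([
  [[-0.001, 0, 0], [0, 0, 0], 0],
  [[0, 0, 0], [0, 0, 0], 0],
  [[0, 0, 0], [0, 0, 0], 0],
])

```text
clock: 23.65
eef_pos: [560.0, 165.2, -19.1]
tcp_rot: [-3.141, -0.001, 3.069]
contact_force: [-1.8, -0.1, 1.5]
opening: -0.004
```

play_rows([
  [[-0.001, 0, 0], [0, 0, 0], 0],
  [[0, 0, 0], [0, 0, 0], 0],
  [[0, 0, 0], [0, 0, 0], 0],
])

```text
clock: 23.95
eef_pos: [561.2, 165.1, -19.1]
tcp_rot: [-3.141, -0.0, 3.069]
contact_force: [-2.7, -0.7, 1.6]
opening: 0.0
```

play_rows([
  [[-0.001, 0, 0], [0, 0, 0], 0],
  [[0, 0, 0], [0, 0, 0], 0],
  [[0, 0, 0], [0, 0, 0], 0],
])

```text
clock: 24.25
eef_pos: [561.4, 165.1, -19.1]
tcp_rot: [-3.141, -0.002, 3.069]
contact_force: [-5.3, 0.7, 3.4]
opening: 0.004
```

```bash
cat > sh.py <<'E'
from h import *
def shift(A,B,x,y,w,h):
    G=lambda I:cv2.cvtColor(I,cv2.COLOR_RGB2GRAY)
    t=G(A)[y:y+h,x:x+w];r=cv2.matchTemplate(G(B)[y-6:y+h+6,x-6:x+w+6],t,cv2.TM_CCOEFF_NORMED)
    _,v,_,l=cv2.minMaxLoc(r);j,i=l[1],l[0]
    q=lambda a,b,c:(a-c)/(2*(a-2*b+c)) if a-2*b+c else 0
    return [round(float(k),2) for k in (i-6+q(r[j,i-1],r[j,i],r[j,i+1]),j-6+q(r[j-1,i],r[j,i],r[j+1,i]),v)]
boxes=[("antennas",(340,155,22,50)),("rear-left corner",(352,172,12,16)),("head",(340,210,12,14))]
E
python3 - <<'E'
from rig import *
from sh import *
g=grab_frame("scene");A=load("scene3")["pixels"]
for n,b in boxes: print(n,shift(A,g["pixels"],*b))
print(sense()["eef_pos"],sense()["contact_force"])
E
```

```text
antennas [0.67, -0.37, 0.97]
rear-left corner [0.96, -0.54, 0.98]
head [0.49, 0.09, 0.93]
[561.38709282 165.0773353  -19.13887379] [-6.24628016  0.89792512  3.6058195 ]
```

Contact is stiffening: only 0.2 mm of travel for the last 1 mm commanded, at 6 N. That looks like the ears bottomed on the stems. One more small push, then I retreat and measure.

play_rows([
  [[-0.001, 0, 0], [0, 0, 0], 0],
  [[0, 0, 0], [0, 0, 0], 0],
  [[0, 0, 0], [0, 0, 0], 0],
  [[0, 0, 0], [0, 0, 0], 0],
])

```text
clock: 24.7
eef_pos: [561.4, 165.1, -19.2]
tcp_rot: [-3.141, -0.004, 3.069]
contact_force: [-8.9, 1.7, 7.3]
opening: -0.002
```

play_rows([
  [[0.003, 0, 0], [0, 0, 0], 0],
  [[0.003, 0, 0], [0, 0, 0], 0],
  [[0.01, 0, 0], [0, 0, 0], 0],
  [[0.02, 0, 0], [0, 0, 0], 0],
  [[0.03, 0, 0], [0, 0, 0], 0],
  [[0, 0, -0.03], [0, 0, 0], 0],
  [[0, 0, -0.05], [0, 0, 0], 0],
  [[0, 0, -0.05], [0, 0, 0], 0],
  [[0, 0, -0.05], [0, 0, 0], 0],
  [[0.04, 0, -0.02], [0, 0, 0], 0],
  [[0.04, 0, 0], [0, 0, 0], 0],
  [[0.04, 0, 0], [0, 0, 0], 0],
  [[0, 0.04, 0], [0, 0, 0], 0],
  [[0, 0.04, 0], [0, 0, 0], 0],
  [[0, 0.04, 0], [0, 0, 0], 0],
  [[0, 0.04, 0], [0, 0, 0], 0],
  [[0, 0.04, 0], [0, 0, 0], 0],
  [[0, 0.04, 0], [0, 0, 0], 0],
  [[0, 0, 0], [0, 0, 0], 0],
  [[0, 0, 0], [0, 0, 0], 0],
])

```text
clock: 26.7
eef_pos: [394.7, 418.1, 180.4]
tcp_rot: [-3.141, -0.0, 3.07]
contact_force: [0.1, 0.0, -0.5]
opening: 0.001
```

```bash
python3 - <<'E'
from rig import *
from sh import *
g=grab_frame("scene");f=grab_frame("top");A=load("scene3")["pixels"];B=g["pixels"]
pickle.dump(g,open("pics/scene7.pkl","wb"));pickle.dump(f,open("pics/top7.pkl","wb"))
for n,b in boxes+[("right face",(300,205,30,25)),("table strip end",(330,222,20,10))]: print(n,shift(A,B,*b))
print("px/mm x,y,z",[np.round(proj(g,np.array([655,160,28.])+d)-proj(g,np.array([655,160,28.])),2) for d in np.eye(3)])
# white top face corners in top view
hsv=cv2.cvtColor(f["pixels"],cv2.COLOR_RGB2HSV);m=((hsv[...,1]<25)&(hsv[...,2]>130)).astype(np.uint8)
a=np.radians(-4.2);R=np.array([[np.cos(a),np.sin(a)],[-np.sin(a),np.cos(a)]]);mm=np.array([668.6,157.75])
for c in cv2.findContours(m[140:215,185:275].copy(),cv2.RETR_EXTERNAL,cv2.CHAIN_APPROX_NONE,offset=(185,140))[0]:
    if cv2.contourArea(c)>200:
        r=cv2.minAreaRect(c);print(cv2.contourArea(c),[np.round(R@(onz(f,p,28)[:2]-mm),1).tolist() for p in cv2.boxPoints(r)])
# bystanders vs start
T0=load("top0")["pixels"];d=cv2.absdiff(T0,f["pixels"]).max(2)
for n,(x,y,w,h) in dict(tv=(308,142,58,44),candle=(277,120,20,20),adapter=(406,134,34,34),remote=(427,186,30,66),red=(362,198,60,20),coaster=(104,176,44,42),mug=(124,234,46,46),plant=(122,126,44,42),blue=(325,255,64,76)).items(): print(n,shift(T0,f["pixels"],x,y,w,h),int((d[y:y+h,x:x+w]>60).sum()))
print(sense()["eef_pos"])
E
```

```text
antennas [0.67, -0.38, 0.97]
rear-left corner [0.97, -0.51, 0.98]
head [0.5, 0.05, 0.93]
right face [0.33, 0.01, 1.0]
table strip end [0.37, 0.22, 0.97]
px/mm x,y,z [array([0.37, 0.14]), array([ 0.16, -0.27]), array([ 0.05, -0.25])]
1669.5 [[-96.8, 79.6], [-13.1, 79.6], [-15.2, -77.0], [-98.9, -76.3]]
tv [0.01, 0.09, 0.96] 0
candle [-0.04, -0.08, 0.99] 0
adapter [0.05, -0.06, 0.92] 0
remote [-0.06, -0.15, 0.83] 0
red [-0.47, 0.23, 0.88] 0
coaster [-0.0, 0.0, 0.99] 0
mug [0.0, -0.0, 0.97] 0
plant [-0.0, 0.01, 1.0] 0
blue [0.08, 0.07, 0.91] 1
[394.89267631 416.84512847 180.69410526]
```

The left ear reads home, but the right (-y) side lags by about 1-2 mm in yaw, and bystanders are unmoved. I'll push again, a bit lower, on the right part of the front face.

play_rows([
  [[-0.02, -0.04, 0], [0, 0, 0], 0],
  [[-0.02, -0.04, 0], [0, 0, 0], 0],
  [[-0.02, -0.04, 0], [0, 0, 0], 0],
  [[-0.02, -0.04, 0], [0, 0, 0], 0],
  [[-0.02, -0.04, 0], [0, 0, 0], 0],
  [[-0.02, -0.04, 0], [0, 0, 0], 0],
  [[-0.02, -0.04, 0], [0, 0, 0], 0],
  [[0, 0, 0], [0, 0, 0], 0],
  [[0, 0, 0.05], [0, 0, 0], 0],
  [[0, 0, 0.05], [0, 0, 0], 0],
  [[0, 0, 0.05], [0, 0, 0], 0],
  [[0, 0, 0.03], [0, 0, 0], 0],
  [[0, 0, 0.015], [0, 0, 0], 0],
  [[0, 0, 0.004], [0, 0, 0], 0],
  [[0, 0, 0.002], [0, 0, 0], 0],
  [[0, 0, 0.002], [0, 0, 0], 0],
  [[0, 0, 0], [0, 0, 0], 0],
  [[0, 0, 0], [0, 0, 0], 0],
])

```text
clock: 28.6
eef_pos: [515.3, 128.7, -21.1]
tcp_rot: [3.141, 0.001, 3.069]
contact_force: [0.1, 0.6, -0.1]
opening: 0.002
```

play_rows([
  [[0, 0, 0.002], [0, 0, 0], 0],
  [[-0.01, 0, 0], [0, 0, 0], 0],
  [[-0.01, 0, 0], [0, 0, 0], 0],
  [[-0.01, 0, 0], [0, 0, 0], 0],
  [[-0.005, 0, 0], [0, 0, 0], 0],
  [[-0.002, 0, 0], [0, 0, 0], 0],
  [[-0.002, 0, 0], [0, 0, 0], 0],
  [[0, 0, 0], [0, 0, 0], 0],
  [[0, 0, 0], [0, 0, 0], 0],
])

```text
clock: 29.5
eef_pos: [553.2, 125.6, -24.1]
tcp_rot: [-3.141, -0.0, 3.069]
contact_force: [0.0, -0.3, -0.9]
opening: 0.002
```

play_rows([
  [[-0.001, 0, 0], [0, 0, 0], 0],
  [[-0.001, 0, 0], [0, 0, 0], 0],
  [[0, 0, 0], [0, 0, 0], 0],
  [[0, 0, 0], [0, 0, 0], 0],
])

```text
clock: 29.9
eef_pos: [555.5, 125.6, -24.0]
tcp_rot: [3.142, -0.0, 3.069]
contact_force: [-0.8, 0.3, -0.1]
opening: 0.003
```

play_rows([
  [[-0.001, 0, 0], [0, 0, 0], 0],
  [[-0.001, 0, 0], [0, 0, 0], 0],
  [[0, 0, 0], [0, 0, 0], 0],
  [[0, 0, 0], [0, 0, 0], 0],
])

```text
clock: 30.3
eef_pos: [557.6, 125.4, -24.0]
tcp_rot: [3.142, 0.0, 3.069]
contact_force: [0.1, -0.1, 0.7]
opening: 0.003
```

play_rows([
  [[-0.001, 0, 0], [0, 0, 0], 0],
  [[0, 0, 0], [0, 0, 0], 0],
  [[0, 0, 0], [0, 0, 0], 0],
])

```text
clock: 30.6
eef_pos: [557.9, 125.3, -24.1]
tcp_rot: [-3.141, -0.001, 3.069]
contact_force: [-3.8, 0.4, 1.3]
opening: -0.002
```

play_rows([
  [[-0.001, 0, 0], [0, 0, 0], 0],
  [[0, 0, 0], [0, 0, 0], 0],
  [[0, 0, 0], [0, 0, 0], 0],
])

```text
clock: 30.9
eef_pos: [557.9, 125.2, -24.2]
tcp_rot: [-3.141, -0.003, 3.069]
contact_force: [-6.8, 1.4, 5.6]
opening: -0.002
```

play_rows([
  [[-0.001, 0, 0], [0, 0, 0], 0],
  [[0, 0, 0], [0, 0, 0], 0],
  [[0, 0, 0], [0, 0, 0], 0],
])

```text
clock: 31.2
eef_pos: [557.9, 125.1, -24.2]
tcp_rot: [-3.141, -0.005, 3.069]
contact_force: [-9.8, 1.7, 7.4]
opening: 0.002
```

Stiff at once on the right side too, at the same depth (-108.0 mm against -107.5 mm at centre), so both ears are against the stems. I'll retreat and do the final check.

play_rows([
  [[0.003, 0, 0], [0, 0, 0], 0],
  [[0.003, 0, 0], [0, 0, 0], 0],
  [[0.01, 0, 0], [0, 0, 0], 0],
  [[0.02, 0, 0], [0, 0, 0], 0],
  [[0.03, 0, 0], [0, 0, 0], 0],
  [[0, 0, -0.03], [0, 0, 0], 0],
  [[0, 0, -0.05], [0, 0, 0], 0],
  [[0, 0, -0.05], [0, 0, 0], 0],
  [[0, 0, -0.05], [0, 0, 0], 0],
  [[0.04, 0, -0.02], [0, 0, 0], 0],
  [[0.04, 0, 0], [0, 0, 0], 0],
  [[0.04, 0, 0], [0, 0, 0], 0],
  [[0, 0.04, 0], [0, 0, 0], 0],
  [[0, 0.04, 0], [0, 0, 0], 0],
  [[0, 0.04, 0], [0, 0, 0], 0],
  [[0, 0.04, 0], [0, 0, 0], 0],
  [[0, 0.04, 0], [0, 0, 0], 0],
  [[0, 0.04, 0], [0, 0, 0], 0],
  [[0, 0.04, 0], [0, 0, 0], 0],
  [[0, 0, 0], [0, 0, 0], 0],
])

```text
clock: 33.2
eef_pos: [395.5, 422.2, 175.8]
tcp_rot: [3.139, 0.001, 3.071]
contact_force: [0.6, 0.2, 0.1]
opening: 0.003
```

```bash
python3 - <<'E'
from rig import *
from sh import *
g=grab_frame("scene");f=grab_frame("top");A=load("scene7")["pixels"];B=g["pixels"]
for n,b in boxes+[("right face",(300,205,30,25))]: print("vs last",n,shift(A,B,*b))
hsv=cv2.cvtColor(f["pixels"],cv2.COLOR_RGB2HSV);m=((hsv[...,1]<25)&(hsv[...,2]>130)).astype(np.uint8)
a=np.radians(-4.2);R=np.array([[np.cos(a),np.sin(a)],[-np.sin(a),np.cos(a)]]);mm=np.array([668.6,157.75])
for c in cv2.findContours(m[140:215,185:275].copy(),cv2.RETR_EXTERNAL,cv2.CHAIN_APPROX_NONE,offset=(185,140))[0]:
    if cv2.contourArea(c)>200:
        P=cv2.boxPoints(cv2.minAreaRect(c));print("top",[np.round(R@(onz(f,p,28)[:2]-mm),1).tolist() for p in P])
# antenna tips: topmost dark pixels in scene, per antenna; expected projections
c_,s_=np.cos(a),np.sin(a);o=np.array([668.6,157.75,0])-55*np.array([c_,s_,0])
W=lambda x,y,z:o+np.array([c_*x-s_*y,s_*x+c_*y,z])
dark=(B.max(2)<60).astype(np.uint8)
for n,y in (("L",24),("R",-24)):
    p=proj(g,W(36,y,165));u,v=p.astype(int);ys,xs=np.nonzero(dark[v-10:v+14,u-9:u+10]);k=ys<=ys.min()+1
    print("tip",n,"expected",np.round(p,1),"seen top edge",np.round([xs[k].mean()+u-9,ys.min()+v-10],1), "base exp",np.round(proj(g,W(30,y,28)),1))
    col=[(r,round(float(np.nonzero(dark[r,u-15:u+10])[0].mean()+u-15),1)) for r in range(v+2,v+34,10) if dark[r,u-15:u+10].any()];print(col)
# front lower edge on right side face: white->shade rows at right face mid
x=int(proj(g,W(0,-80,14))[0]);ybot=proj(g,W(0,-80,0));ytop=proj(g,W(0,-80,28));print("right face mid exp top/bot",np.round(ytop,1),np.round(ybot,1));print([(r,B[r,x].tolist()) for r in range(int(ytop[1])-4,int(ybot[1])+5)])
E
```

```text
vs last antennas [-0.01, 0.0, 1.0]
vs last rear-left corner [0.03, -0.01, 1.0]
vs last head [0.04, 0.03, 1.0]
vs last right face [0.02, -0.02, 1.0]
top [[-96.8, 79.6], [-13.2, 79.7], [-15.2, -77.0], [-98.7, -76.3]]
tip L expected [358.8 155.8] seen top edge [358.5 157. ] base exp [349.7 193. ]
[(157, 358.5), (167, 356.5), (177, 349.7), (187, 348.0)]
tip R expected [349.3 168.8] seen top edge [358. 158.] base exp [340.9 205.5]
[(170, 352.5), (180, 348.7), (190, 347.5), (200, 342.0)]
right face mid exp top/bot [319.3 215.7] [318.6 222.5]
[(211, [233, 231, 227]), (212, [232, 231, 225]), (213, [222, 221, 216]), (214, [191, 189, 181]), (215, [159, 157, 151]), (216, [145, 143, 138]), (217, [143, 141, 135]), (218, [141, 138, 133]), (219, [138, 135, 130]), (220, [133, 127, 118]), (221, [126, 111, 94]), (222, [127, 106, 83]), (223, [130, 106, 81]), (224, [131, 107, 82]), (225, [131, 108, 83]), (226, [130, 107, 81])]
```

The router didn't move in the second push, so it is seated. One disagreement remains: its right face sits 1.5-2 px higher than the projection. I'll run the same test on the start picture, where the router was certainly flat.

```bash
python3 - <<'E'
from h import *
def test(name,f,o,yaw):
    c,s=np.cos(yaw),np.sin(yaw);W=lambda x,y,z:np.array([o[0]+c*x-s*y,o[1]+s*x+c*y,z])
    G=cv2.cvtColor(f["pixels"],cv2.COLOR_RGB2GRAY).astype(np.float32)
    for x in (-30,-20,-10,0,10,20):
        p,q=proj(f,W(x,-80,28)),proj(f,W(x,-80,0));d=(q-p)/np.linalg.norm(q-p);t=np.arange(-5,14,.25)
        S=cv2.remap(f["pixels"].astype(np.float32),(p[0]+d[0]*t).astype(np.float32)[None],(p[1]+d[1]*t).astype(np.float32)[None],cv2.INTER_LINEAR)[0]
        sat=S.max(1)-S.min(1);lum=S.max(1)
        it=t[np.argmin(np.gradient(lum)[:30])];ib=t[np.argmax(np.gradient(sat))]
        print(name,x,"top res",it,"bottom res",round(ib-np.linalg.norm(q-p),2),"len",round(ib-it,2),"exp",round(np.linalg.norm(q-p),2))
test("start",load("scene0"),(472.1,-15.8),np.radians(8.2))
y=np.radians(-4.2)
test("now",load("scene7"),(613.7,161.8),y)
test("now+1.5y,yaw-5",load("scene7"),(613.9,163.3),np.radians(-5))
E
```

```text
start -30 top res 0.75 bottom res -2.11 len 3.75 exp 6.61
start -20 top res 1.5 bottom res -0.84 len 4.25 exp 6.59
start -10 top res 0.5 bottom res -1.31 len 4.75 exp 6.56
start 0 top res 1.25 bottom res -1.54 len 3.75 exp 6.54
start 10 top res 1.5 bottom res -0.52 len 4.5 exp 6.52
start 20 top res 0.0 bottom res -1.75 len 4.75 exp 6.5
now -30 top res -0.75 bottom res -2.11 len 5.5 exp 6.86
now -20 top res -0.75 bottom res -1.6 len 6.0 exp 6.85
now -10 top res -1.5 bottom res -1.34 len 7.0 exp 6.84
now 0 top res -1.0 bottom res -0.84 len 7.0 exp 6.84
now 10 top res -0.75 bottom res -1.58 len 6.0 exp 6.83
now 20 top res -0.75 bottom res -1.57 len 6.0 exp 6.82
now+1.5y,yaw-5 -30 top res -0.5 bottom res -1.11 len 6.25 exp 6.86
now+1.5y,yaw-5 -20 top res 0.0 bottom res -0.85 len 6.0 exp 6.85
now+1.5y,yaw-5 -10 top res -0.5 bottom res -0.6 len 6.75 exp 6.85
now+1.5y,yaw-5 0 top res -0.5 bottom res -0.59 len 6.75 exp 6.84
now+1.5y,yaw-5 10 top res -0.5 bottom res -1.33 len 6.0 exp 6.83
now+1.5y,yaw-5 20 top res -0.25 bottom res -1.08 len 6.0 exp 6.83
```

The flat start picture gives the same bottom-edge residual (mean -1.3 px against -1.5 px now), so the router is flat on the table. Handing in.

```bash
python3 -c "
from rig import *
print(sign_off())"
```

```text
the job is handed in; nothing more can be done
None
```

The white router is on the free (left) stud pair and, by my checks, fully home and flat. I handed the job in at about 33 s, with the arm clear of everything.

I gripped the router by both antennas, carried it to the free studs, set it down and slid it on. That push was high and began to tip the router. I let go so it settled, then seated it with two low pushes on the front face, in the middle and on the right.

**Seating:** The ears went stiff at the same depth in both pushes (-107.5 mm in the middle, -108.0 mm on the right). Pushing force reached about 10 N, and the second push did not move the router at all.

**Position:** In the top view the router is within about 1–2 mm of home and about 1.5 mm off-centre toward +y. The slots allow about 4 mm either way. The heights match the start picture, so it sits flat.

**Other objects:** In the top view after the first low push, the TV box, candle, mug, remote, coasters, adapter, plant and blue router showed no real change. I did not repeat that comparison after the second push. The red strip's image match was looser (0.5 px) but no pixels changed.

**What disagreed:**
- The fingertips were about 30 mm higher than the reported TCP. My first low push went over the router without touching it, so I lowered using the images and force.
- The router measured about 0.8° of yaw away from my estimate of the strip's angle. I put this down to estimate error, because both ears were stiff at the same depth.
- The tool felt about 7 N upward during the low pushes, which I did not explain.
- I had used my 12 pictures by then, so the last checks were numbers only. None of them looks directly at the ears under the stud heads.

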